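# Swing the loader link to its stop and put the valve lever in float

## Task

The loader linkage is being set up on the bench. Swing the free end of the long steel link round on its pin until the link rests flush against the stop block; then push the hydraulic valve's lever forward, through the stiff detent, fully home into its float notch. Leave the link against the stop and the lever in float, and do not shove or knock over the tin, jar, oil bottle and bearing ring beside them.

Things in the scene. Friction and masses are not known exactly. Their poses are not given: they have to be found in the camera images.
- plate: dark steel plate, 240 x 260 mm, 10 mm thick, fixed to the bench. Origin: centre of its underside. An upright 12 mm pin with a 26 mm wide head (top 36 mm above the bench) stands at x = +85 mm, y = 0 in this frame, on the side away from the robot. A dark curved slot on the -y half carries the stop block.
- link: bright flat steel bar 190 x 30 x 16 mm, about 0.6 kg, flat on the plate (top 26 mm above the bench), one end held on the pin: it only turns about it and stays where left (friction, 1 to 3 N at the free end). Origin: pin hole's centre, on the underside; x runs along the bar to the free end, 170 mm away; z up. It must turn 0.4 to 1.25 rad anticlockwise seen from above to meet the stop.
- stop: bare light metal block, 60 x 30 mm, 34 mm high, bolt head on top (51 mm above the bench), fixed on the plate at a place that varies. This frame's origin: on the pin's axis, at the plate's top. Its x axis runs from the pin along the centreline that the link has when flush against the block; the block spans x = 105 to 165 mm, y = 15 to 45 mm; its face at y = 15 mm meets the link.
- link_end (a point): middle of the link's free end face, 8 mm above the link's underside; axes as the link's.
- stop_face (a point): middle of the stop block's face that the link must rest against, 15 mm above the plate.
- valve: grey hydraulic valve block (100 x 64 x 50 mm) on a 150 x 110 mm foot fixed to the bench, with brass ports, two ears carrying the lever's pivot and a toothed steel quadrant beside the lever (top 160 mm above the bench). Origin: centre of the foot's underside; x is the lever's forward direction, away from the robot; z up.
- lever_pivot (a point): the lever's pivot axis, 95 mm above the bench, above the valve's origin; the axis runs along the valve's y.
- lever_knob (a point): centre of the black ball knob (36 mm diameter) on top of the lever (12 mm round steel rod), 130 mm from the pivot.
- valve_lever (a joint): lever angle in rad: at 0 it leans 0.45 rad back towards the robot, at 0.45 it is upright, at 0.9 it leans 0.45 rad forward, against its end stop. Up to 0.47 it moves easily (1 to 2 N at the knob) and stays where left; then a spring detent pushes back (most at 0.6: about 10 N at the knob, plus friction) as far as its crest at 0.72, beyond which it snaps on into the float notch at 0.9 and is held.
- grease_tin: bystander: round tin, 56 mm across, 55 mm high, standing on the plate beside the pin.
- bolt_jar: bystander: glass jar with a steel lid, 52 mm across, 50 mm high, standing on the plate on the other side of the pin.
- oil_can: bystander: dark round oil bottle, 60 mm across, 110 mm high, standing near the valve.
- bearing: bystander: steel bearing ring, 72 mm across, 22 mm high, lying near the valve.
Not all that is in view belongs to the job. Leave any green or purple look-alike of the link alone.

How it is judged:
By the outcome, as a careful person would: the job done as asked, in the order asked, and still so for the second after the job is handed in, with the robot touching nothing.
It also fails if it takes over 51 s, if anything falls off the work surface, if the arm or the gripper's body presses on something with over 40 N, if the wrist force passes 120 N, or if a joint passes its speed limit or range.

## Robot

A 6-joint arm with a two-finger parallel gripper is mounted at the origin on the work surface. World frame = base frame: x ahead of the robot, y to its left, z up, the work surface at z = 0. Lengths are in m, angles in degrees, forces in N, time in s.
With the tool pointing down it reaches from about 0.375 to 0.9 m from the base axis. Payload 3.1 kg.
Tool frame: the origin (TCP) lies on the centre line of the jaws, within the pads' length; the fingertips stand 17 mm ahead of it and the grasp point (between the pads) lies 2 mm behind it; z points along the fingers, y is the line along which they close (so a half turn about z gives the same grasp; the last joint's range is limited). The gripper opens to 87 mm and grips with 3 to 60 N. Pads are 19 mm wide; open, the fingers measure 117 mm over their backs; the gripper's body (75 mm by 190 mm) begins 51 mm behind the grasp point.
Start: joints at [55.147, 30.224, 82.088, -0, 67.689, -10.227], TCP at [0.26, 0.568, 0.24] pointing down, gripper open.
Joint ranges: [-176.69, 176.69], [-43.24, 126.21], [12.49, 139.97], [-82, 262], [0, 151.66], [-163.58, 163.58]. Speed limits (degrees/s): [159.86, 159.86, 180, 180, 180, 180].

## Interface

Orientations are given as a 3x3 rotation matrix whose columns are the frame's x, y, z axes.
In Python, from rig import bot, imaging, finder gives the robot as it stands. The module is installed in compiled form; this text tells all that it offers.
- The arm moves only by the tool play_rows, never from a script. Its argument "motion" is a list that holds one entry, the list of rows, each a list of 6 numbers: the shift along the tool's x, y, z in m, then the turn, a rotation vector about the tool's x, y, z in degrees. In form: [[[dx, dy, dz, wx, wy, wz], ...]]. A call has 1 to 8 rows; each row is the pose to reach, as a shift and turn from the pose commanded when the call began, along the tool's axes at that moment; what a row does not reach only later rows make up. A row lasts 1/12 s, in which the tool goes at most 41.7 mm and 7.16 degrees, less where a joint would pass 70% of its speed; a pose out of reach is approached as far as the arm can. A call with a gripper value outside its range is refused whole. "fingers" is the finger opening in m, from 0 to 0.087, set as the call begins (left out, the last holds). The fingers move at their own pace and stop on an object; the grip force is fixed at half the most. Time passes only in rows, so rows that repeat a pose let the fingers close. It gives the time, the measured TCP pose, the force, the opening and the grip force at its end, in the units of the state.
- bot.read_state(): the state, without advancing time (a new reading comes with each control period).
- imaging.capture(name): name is "side" or "top" or "wrist"; returns a dict with "frame" (400x640x3 uint8, red, green, blue), "camera_matrix" (3x3 intrinsics, pixels), "R" (3x3) and "t" (3): a world point X has camera coordinates R X + t. Camera axes: x right, y down, z forward; pixel columns grow to the right and rows downward; lengths in m; the calibration is good to about 2 mm. A picture is of the moment at which its call begins. There is no depth.
- bot.hand_in(): hands the job in; it is judged then, once.
Trained networks look in the newest picture that a camera, given by its name, has taken for a name from the list of things; names that differ only in an ending like _2 or _b are one class to them, and where a whole thing is asked for, a point or a joint stands for the part that bears it (a point fixed in the world has none). Each returns a list of dicts, best first, with "confidence" (0 to 1); they miss things now and then, are a little off and sometimes report something else, mostly with a low value. They report only what shows in the picture. A call takes as long as a camera call. They do not tell look-alikes from the thing itself.
- finder.recognise(camera, name): "at" ([x, y, z] in m, in world coordinates, good to about 4 mm: the middle of the surface that is visible of it).
- finder.outline_of(camera, name): "pixels" (400x640 bool, what is visible of it).
The state is a dict: "time_s": time; "joint_positions": joint angles; "qvel": joint speeds; "tau": joint torques, N m; "position": TCP position; "tcp_rot": TCP orientation; "force": force on the tool from outside, world axes, zero at the start; "moment": the same for the moment, N m; "opening": opening from 0.0 (shut) to 1.0 (fully open); "grasp_force": force on a finger pad.
Only numpy, scipy, OpenCV 4.12 (cv2) and the standard library are available. Lean on these libraries where they do the work, as an engineer would, in place of code of your own. Each camera call takes 0.05 s, during which the arm holds its last target. There are 200 camera calls.

## Working session

There is one attempt and no reset: what is moved stays moved. The work goes in short steps, Python scripts to look and compute and a tool call to move; the robot and the scene stay as the last step left them, time stands still between calls to the robot, and variables do not carry over. Pictures are saved under pics/ and viewed, at most 10 in all, crops included, and the job is handed in when it is done.

Besides the shell and the picture viewer there is one more tool, called after "Call:" as name([rows], argument=value, ...), one row to a line, values as JSON. play_rows: Moves the arm, as the interface text tells. Its arguments: {"type":"object","properties":{"motion":{"type":"array"},"fingers":{"type":"number"}},"required":["motion"]}

```bash
mkdir -p pics
cat > h.py <<'E'
import numpy as np, cv2
from rig import bot, imaging, finder
def cap(n,save=None):
    c=imaging.capture(n)
    if save: cv2.imwrite(f'pics/{save}.png',c['frame'][:,:,::-1])
    return c
def ray(c,uv):
    K=np.array(c['camera_matrix']);R=np.array(c['R']);t=np.array(c['t'])
    d=R.T@np.linalg.solve(K,[uv[0],uv[1],1]);return -R.T@t,d
def onz(c,uv,z):
    o,d=ray(c,uv);return o+d*(z-o[2])/d[2]
def proj(c,X):
    p=np.array(c['camera_matrix'])@(np.array(c['R'])@np.array(X)+np.array(c['t']));return p[:2]/p[2]
E
python3 - <<'E'
from h import *
for n in ['top','side']:
    c=cap(n,n+'0')
    for o in ['plate','link','stop','link_end','stop_face','valve','lever_pivot','lever_knob','grease_tin','bolt_jar','oil_can','bearing']:
        print(n,o,[(np.round(r['at'],3).tolist(),round(r['confidence'],2),np.round(proj(c,r['at'])).tolist()) for r in finder.recognise(n,o)[:3]])
s=bot.read_state();print(s['time_s'],np.round(s['tcp_rot'],3).tolist(),s['position'])
E
```

```text
top plate [([0.516, 0.19, 0.006], 0.66, [274.0, 194.0])]
top link [([0.266, 0.254, 0.018], 0.82, [253.0, 275.0]), ([0.566, 0.237, 0.027], 0.69, [258.0, 177.0]), ([0.35, -0.133, 0.018], 0.57, [380.0, 247.0])]
top stop []
top link_end [([0.347, -0.134, 0.013], 0.93, [380.0, 248.0]), ([0.566, 0.232, 0.028], 0.84, [259.0, 177.0]), ([0.262, 0.254, 0.017], 0.58, [253.0, 277.0])]
top stop_face [([0.49, 0.131, 0.048], 0.5, [292.0, 201.0])]
top valve [([0.544, -0.21, 0.044], 0.81, [405.0, 182.0])]
top lever_pivot [([0.544, -0.211, 0.05], 0.77, [405.0, 182.0])]
top lever_knob [([0.527, -0.217, 0.227], 0.45, [418.0, 183.0])]
top grease_tin [([0.635, 0.26, 0.064], 0.77, [248.0, 153.0])]
top bolt_jar [([0.592, 0.087, 0.061], 0.81, [306.0, 167.0])]
top oil_can [([0.657, -0.314, 0.072], 0.95, [440.0, 143.0])]
top bearing [([0.648, -0.104, 0.02], 0.59, [369.0, 150.0])]
side plate [([0.504, 0.171, 0.01], 0.92, [301.0, 205.0])]
side link [([0.266, 0.245, 0.016], 0.95, [222.0, 202.0]), ([0.56, 0.229, 0.027], 0.93, [313.0, 187.0]), ([0.344, -0.137, 0.017], 0.89, [266.0, 284.0])]
side stop [([0.485, 0.12, 0.034], 0.61, [298.0, 209.0])]
side link_end [([0.35, -0.132, 0.018], 0.78, [268.0, 282.0]), ([0.266, 0.244, 0.013], 0.75, [222.0, 203.0]), ([0.559, 0.229, 0.03], 0.58, [313.0, 187.0])]
side stop_face [([0.49, 0.118, 0.038], 0.6, [300.0, 208.0])]
side valve []
side lever_pivot [([0.538, -0.238, 0.052], 0.71, [356.0, 289.0])]
side lever_knob [([0.526, -0.225, 0.207], 0.7, [353.0, 234.0])]
side grease_tin [([0.629, 0.252, 0.049], 0.52, [332.0, 175.0]), ([0.54, -0.237, 0.046], 0.2, [357.0, 290.0])]
side bolt_jar [([0.559, 0.228, 0.03], 0.59, [313.0, 187.0]), ([0.589, 0.078, 0.049], 0.56, [336.0, 207.0])]
side oil_can [([0.657, -0.342, 0.066], 0.84, [427.0, 310.0])]
side bearing [([0.65, -0.111, 0.024], 0.95, [379.0, 252.0])]
1.3 [[-0.909, 0.417, 0.0], [0.417, 0.909, -0.0], [-0.0, -0.0, -1.0]] [0.26039277 0.56812095 0.23955385]
```

Run:
```python
import cv2
a=cv2.imread('pics/top0.png')[110:300,210:480];cv2.imwrite('pics/topc.png',cv2.resize(a,None,fx=2.9,fy=2.9,interpolation=3))
a=cv2.imread('pics/side0.png')[140:340,190:470];cv2.imwrite('pics/sidec.png',cv2.resize(a,None,fx=2.8,fy=2.8,interpolation=3))
```

```text
(no output)
```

View pics/topc.png

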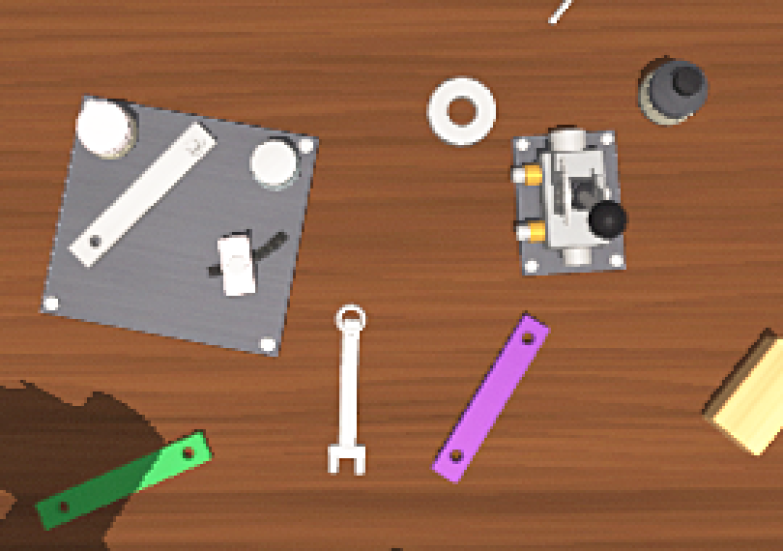

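View pics/sidec.png

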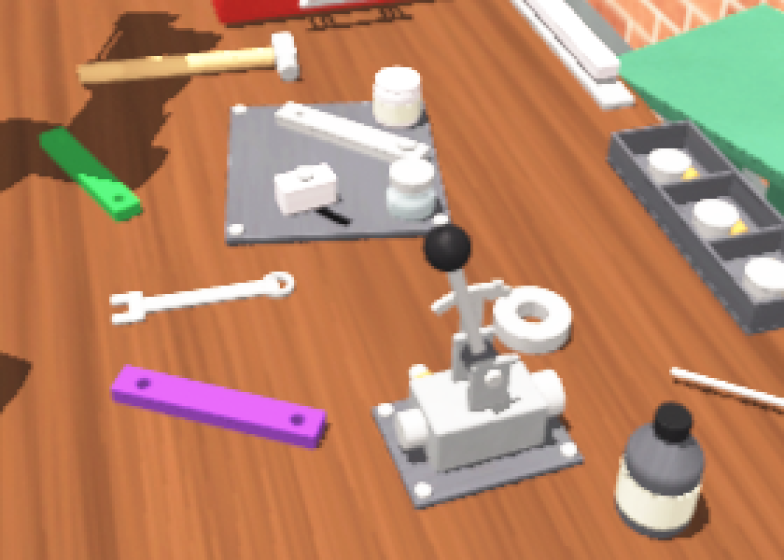

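```bash
cat > fit.py <<'E'
from h import *
from scipy.optimize import least_squares
T=cap('top');S=cap('side')
t=lambda u,v:(210+u/2.9,110+v/2.9)
s=lambda u,v:(190+u/2.8,140+v/2.8)
# plate: corners (x away)
def fit(pts,x0):
    def f(p):
        c,n=np.cos(p[2]),np.sin(p[2]);r=[]
        for cam,uv,(x,y,z) in pts: r+=list(proj(cam,[p[0]+c*x-n*y,p[1]+n*x+c*y,z])-uv)
        return r
    q=least_squares(f,x0);print(np.round(q.x,4),'res',np.round(q.fun,1).tolist());return q.x
P=fit([(T,t(85,95),(.12,.13,.01)),(T,t(320,137),(.12,-.13,.01)),(T,t(275,355),(-.12,-.13,.01)),(T,t(42,312),(-.12,.13,.01)),
 (S,s(232,107),(-.12,.13,.01)),(S,s(450,237),(.12,-.13,.01)),(S,s(228,240),(-.12,-.13,.01))],[.51,.18,0])
pin=P[:2]+.085*np.array([np.cos(P[2]),np.sin(P[2])]);print('pin',pin)
L=fit([(T,t(200,122),(-.02,-.015,.026)),(T,t(217,140),(-.02,.015,.026)),(T,t(68,245),(.17,-.015,.026)),(T,t(87,267),(.17,.015,.026)),
 (S,s(288,104),(.17,-.015,.026)),(S,s(277,116),(.17,.015,.026))],[.6,.16,-2.4])
m=None
for n in ['top','side']:
  for o in ['link','stop','lever_knob']:
    for r in finder.outline_of(n,o)[:3]:
        k=r['pixels'].astype(np.uint8);b=cv2.minAreaRect(cv2.findNonZero(k));cam=T if n=='top' else S
        ce=cv2.findNonZero(k)[:,0].mean(0)
        print(n,o,round(r['confidence'],2),k.sum(),np.round(ce,1),np.round(b[0],1),np.round(b[1],1),round(b[2],1))
        np.save(f'{n}_{o}_{int(ce[0])}.npy',k)
V=fit([(T,t(513,140),(.075,.055,.01)),(T,t(614,130),(.075,-.055,.01)),(T,t(626,270),(-.075,-.055,.01)),(T,t(525,276),(-.075,.055,.01)),
 (S,s(373,408),(-.075,.055,.01)),(S,s(420,497),(-.075,-.055,.01)),(S,s(580,457),(.075,-.055,.01))],[.54,-.21,0])
# knob triangulated
A=[];B=[]
for cam,uv in((T,t(607,218)),(S,s(447,247))):
    o,d=ray(cam,uv);d/=np.linalg.norm(d);M=np.eye(3)-np.outer(d,d);A.append(M);B.append(M@o)
print('knob',np.linalg.lstsq(np.vstack(A),np.hstack(B),rcond=None)[0])
# block top face corners
for uv in((219,235),(250,232),(256,292),(226,297)): print(np.round(onz(T,t(*uv),.044),4))
for uv in((275,188),(334,165),(338,180),(283,200)):print('s',np.round(onz(S,s(*uv),.044),4))
print(T['camera_matrix'],-np.array(T['R']).T@T['t'],-np.array(S['R']).T@S['t'])
E
python3 fit.py
python3 - <<'E'
import cv2
a=cv2.imread('pics/top0.png')[140:220,230:330];a=cv2.resize(a,None,fx=7,fy=7,interpolation=3)
b=cv2.imread('pics/side0.png')
cv2.imwrite('pics/c2.png',a)
E
```

```text
[ 0.5364  0.1948 -0.202 ] res [0.1, -0.9, 0.5, -0.0, 1.1, 0.8, -0.6, -0.5, -0.5, 0.2, 1.0, -2.3, -1.5, 0.2]
pin [0.61962644 0.17773152]
[ 0.6192  0.1782 -3.9522] res [-0.7, -0.1, 0.2, 0.6, 0.4, 0.3, 0.5, -0.3, 0.7, -0.4, -0.3, -0.6]
top link 0.8 575 [252.  275.5] [252.6 275.2] [10.2 61.8] 66.6
top link 0.77 605 [260.5 175.6] [259.3 176.8] [11.3 60.1] 45.0
top link 0.71 550 [378.8 247.3] [378.6 247.3] [10.  61.1] 31.4
top stop 0.69 206 [291.9 201.7] [292.  201.8] [20.5 10.5] 80.5
top lever_knob 0.76 193 [416.8 183. ] [416.  182.5] [21.9 12. ] 45.0
top lever_knob 0.62 1790 [405.6 179.4] [405.8 179.6] [50.1 37.5] 85.2
side link 0.93 450 [312.9 187.2] [315.2 188. ] [56.   9.3] 16.9
side link 0.76 1111 [267.6 284.7] [267.1 284.1] [76.9 16.1] 13.7
side link 0.63 407 [221.  201.2] [221.3 201.2] [43.1  9.9] 45.0
side stop 0.79 324 [298.4 206.9] [298.4 206.6] [15.9 22.4] 74.7
side stop 0.54 321 [331.  174.3] [331.  174.5] [21. 16.] 90.0
side lever_knob 0.76 404 [352.6 239.4] [353.4 243.8] [49.7 16. ] 76.0
side lever_knob 0.41 2380 [303.4 203.8] [308.9 200.6] [49.1 79. ] 87.6
[ 0.5546 -0.2188  0.063 ] res [-0.8, -1.3, -0.1, -0.6, 0.0, -0.6, -0.9, 0.0, -1.3, -0.7, -1.6, 2.7, 1.5, -0.3]
knob [ 0.52005735 -0.22119902  0.22123364]
[0.5214 0.1503 0.044 ]
[0.5241 0.1178 0.044 ]
[0.4614 0.112  0.044 ]
[0.4566 0.1433 0.044 ]
s [0.4551 0.1221 0.044 ]
s [0.5257 0.1462 0.044 ]
s [0.5229 0.1181 0.044 ]
s [0.4588 0.0992 0.044 ]
[[460.42345848   0.         324.20281736]
 [  0.         460.42345848 192.3494817 ]
 [  0.           0.           1.        ]] [ 0.42606838 -0.00216577  1.4322847 ] [ 0.2913797  -0.80950457  0.73765385]
```

View pics/c2.png

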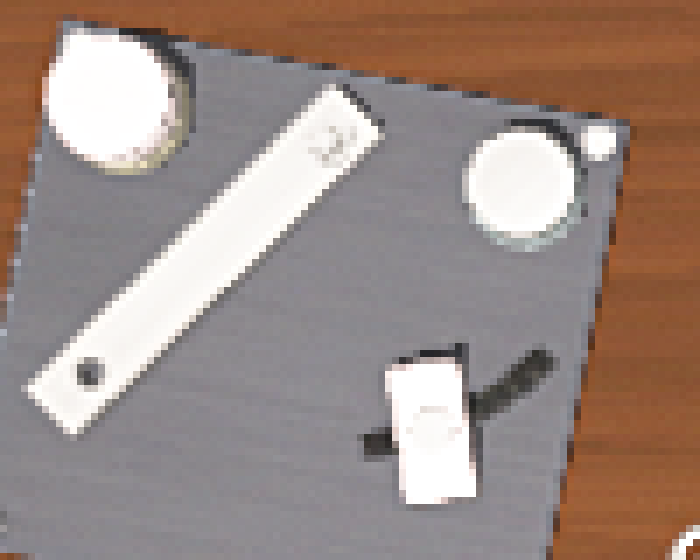

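The top crop shows the bright link lying on the plate at (145,195) in the crop, which is (260,176) in the full picture. Its pin is by the tin and jar at the far edge, and the stop is at (292,202). The lever knob is at (418,184), leaning back.

Candidates for the link are the bright bar on the pin at (260,176), the green bar at (253,276), the purple bar at (379,247) and the spanner at about (330,245). I choose the bright bar. The close crop confirms it: the pin head is at its far end and the free hole end is at lower left.

```bash
cat >> h.py <<'E'
def pose(x,y,z,yaw):
    a=np.radians(yaw);c,s=np.cos(a),np.sin(a)
    return np.array([x,y,z]),np.array([[c,s,0],[s,-c,0],[0,0,-1.]])
from scipy.spatial.transform import Rotation as Ro
def rows(ts,base=None):
    if base is None:
        st=bot.read_state();base=(np.array(st['position']),np.array(st['tcp_rot']))
    for t in ts:
        p,R=pose(*t);d=base[1].T@(p-base[0]);w=Ro.from_matrix(base[1].T@R).as_rotvec(degrees=True)
        print([round(float(v),4) for v in d]+[round(float(v),1) for v in w])
PIN=np.array([.6194,.178])
def lk(th,r,l,z):
    a=np.radians(th);c,s=np.cos(a),np.sin(a)
    return (PIN[0]+c*r-s*l,PIN[1]+s*r+c*l,z,th)
E
python3 - <<'E'
from h import *
import cv2
for n in['top','side']:
    f=cv2.imread(f'pics/{n}0.png').astype(int);m=(f[:,:,2]>120)&(f[:,:,1]<60)&(f[:,:,0]<60);v,u=np.nonzero(m);print(n,len(u),u.min() if len(u) else 0,u.max() if len(u) else 0,v.min() if len(u) else 0,v.max() if len(u) else 0)
    if len(u): 
        c=cap(n);print([np.round(onz(c,q,.0),2) for q in((u.min(),v.max()),(u.max(),v.max()),(u.min(),v.min()))])
print(lk(133.6,.14,-.055,.2))
rows([lk(133.6,.14,-.055,.2),lk(133.6,.14,-.055,.034)])
E
```

```text
top 9708 53 327 88 268
[array([0.29, 0.89, 0.  ]), array([0.28, 0.03, 0.  ]), array([0.87, 0.9 , 0.  ])]
side 27602 0 404 0 328
[array([-0.25, -0.09, -0.  ]), array([ 0.62, -0.33,  0.  ]), array([-1.94,  5.08,  0.  ])]
(np.float64(0.562682716256067), np.float64(0.3173131355067073), 0.2, 133.6)
[-0.3793, -0.1021, 0.0396, -0.0, -0.0, 21.8]
[-0.3793, -0.1021, 0.2056, -0.0, -0.0, 21.8]
```

View pics/top0.png

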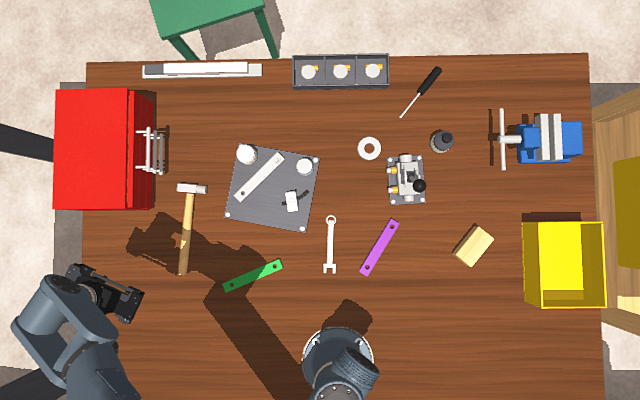

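The top picture shows the red toolbox at upper left (105,150), so I route to the right of it before going forward.

Run:
```python
from h import *
rows([(.34,.36,.24,144)])
rows([lk(133.6,.14,-.055,.15)],pose(.34,.36,.24,144))
rows([lk(133.6,.14,-.055,.034)],pose(*lk(133.6,.14,-.055,.15)))
```

```text
[-0.1591, -0.1561, -0.0004, 0.0, -0.0, 11.4]
[-0.2052, 0.0964, 0.09, 0.0, 0.0, 10.4]
[0.0, 0.0, 0.116, 0.0, 0.0, 0.0]
```

Call:
play_rows([
  [[-0.03,-0.03,0,0,0,2],[-0.06,-0.06,0,0,0,4],[-0.085,-0.085,0,0,0,6],[-0.11,-0.11,0,0,0,8],[-0.135,-0.135,0,0,0,10],[-0.159,-0.156,0,0,0,11.4],[-0.159,-0.156,0,0,0,11.4]],
], fingers=0)

```text
time_s: 2.38
position: [0.3414, 0.3558, 0.2397]
tcp_rot: [[-0.806, 0.592, 0.0], [0.592, 0.806, -0.003], [-0.002, -0.002, -1.0]]
force: [-1.4, 0.1, 0.1]
opening: 0.557
grasp_force: 0.0
```

Call:
play_rows([
  [[-0.03,0.014,0.013,0,0,1.5],[-0.06,0.028,0.026,0,0,3],[-0.09,0.042,0.04,0,0,4.5],[-0.12,0.056,0.053,0,0,6],[-0.15,0.07,0.066,0,0,7.5],[-0.18,0.084,0.08,0,0,9],[-0.205,0.096,0.09,0,0,10.4],[-0.205,0.096,0.09,0,0,10.4]],
])

```text
time_s: 3.05
position: [0.5676, 0.316, 0.1472]
tcp_rot: [[-0.686, 0.727, 0.003], [0.727, 0.686, 0.0], [-0.002, 0.002, -1.0]]
force: [1.1, 0.3, -0.5]
opening: 0.019
grasp_force: 0.0
```

Call:
play_rows([
  [[0,0,0.025,0,0,0],[0,0,0.05,0,0,0],[0,0,0.075,0,0,0],[0,0,0.09,0,0,0],[0,0,0.09,0,0,0]],
])

```text
time_s: 3.47
position: [0.559, 0.3168, 0.0559]
tcp_rot: [[-0.69, 0.724, -0.007], [0.724, 0.69, -0.002], [0.003, -0.007, -1.0]]
force: [-0.4, -0.5, -0.0]
opening: 0.005
grasp_force: 0.0
```

Run:
```python
from h import *
st=bot.read_state();print(st['time_s'],st['position'],st['force'],st['opening'])
rows([lk(133.6,.14,-.055,.034)])
T=cap('top','a1');S=cap('side','a2')
a=cv2.imread('pics/a1.png')[130:230,220:330];b=cv2.imread('pics/a2.png')[150:240,250:350]
cv2.imwrite('pics/v1.png',np.hstack([cv2.resize(a,(395,360)),cv2.resize(b,(400,360))]))
```

```text
3.4667 [0.55902012 0.31683618 0.05593289] [-0.44171651 -0.45122097 -0.0290586 ] 0.0046771179160842126
[-0.0023, 0.0031, 0.0219, -0.4, -0.2, 0.0]
```

View pics/v1.png

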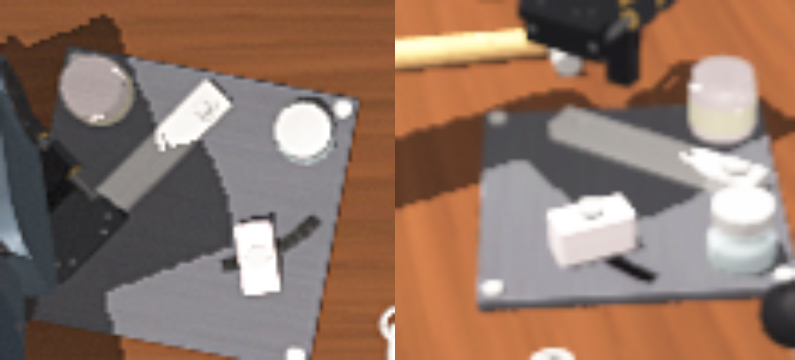

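The picture shows the closed fingers down on the outer side of the link, clear of the tin, and the link has not moved. I'll descend next, then sweep.

Call:
play_rows([
  [[-0.001,0.001,0.011,0,0,0],[-0.001,0.001,0.022,0,0,0],[-0.001,0.001,0.022,0,0,0]],
])

```text
time_s: 3.82
position: [0.5628, 0.3169, 0.0362]
tcp_rot: [[-0.689, 0.724, -0.002], [0.724, 0.689, -0.001], [0.001, -0.002, -1.0]]
force: [0.0, -0.6, -0.3]
opening: 0.003
grasp_force: 0.0
```

Run:
```python
from h import *
st=bot.read_state();print(st['time_s'],st['position'],st['force'])
rows([lk(133.6,.14,-.042,.034),lk(133.6,.14,-.033,.034)]+[lk(133.6+3*i,.14,-.03,.034) for i in range(1,7)])
b=pose(*lk(151.6,.14,-.03,.034))
print();rows([lk(151.6+3*i,.14,-.03,.034) for i in range(1,9)],b)
```

```text
3.8167 [0.56277632 0.31688731 0.03622607] [ 0.01704767 -0.55752226 -0.31247653]
[0.0004, -0.0128, 0.0023, -0.1, -0.0, -0.0]
[0.0004, -0.0218, 0.0023, -0.1, -0.0, -0.0]
[0.0017, -0.0321, 0.0023, -0.1, -0.1, -3.0]
[0.0027, -0.0396, 0.0023, -0.1, -0.1, -6.0]
[0.0033, -0.047, 0.0023, -0.1, -0.1, -9.0]
[0.0035, -0.0545, 0.0023, -0.1, -0.1, -12.0]
[0.0033, -0.062, 0.0023, -0.1, -0.1, -15.0]
[0.0028, -0.0695, 0.0024, -0.1, -0.1, -18.0]

[0.0014, -0.0074, 0.0, 0.0, 0.0, -3.0]
[0.0024, -0.0148, 0.0, 0.0, 0.0, -6.0]
[0.003, -0.0223, 0.0, 0.0, 0.0, -9.0]
[0.0032, -0.0298, 0.0, 0.0, 0.0, -12.0]
[0.003, -0.0373, 0.0, 0.0, 0.0, -15.0]
[0.0024, -0.0447, 0.0, 0.0, 0.0, -18.0]
[0.0015, -0.0522, 0.0, 0.0, 0.0, -21.0]
[0.0001, -0.0595, 0.0, 0.0, 0.0, -24.0]
```

Call:
play_rows([
  [[0,-0.013,0.001,0,0,0],[0,-0.022,0.001,0,0,0],[0.0017,-0.032,0.001,0,0,-3],[0.0027,-0.0396,0.001,0,0,-6],[0.0033,-0.047,0.001,0,0,-9],[0.0035,-0.0545,0.001,0,0,-12],[0.0033,-0.062,0.001,0,0,-15],[0.0028,-0.0695,0.001,0,0,-18]],
])

```text
time_s: 4.48
position: [0.5116, 0.2713, 0.0371]
tcp_rot: [[-0.88, 0.474, 0.002], [0.474, 0.88, 0.001], [-0.001, 0.002, -1.0]]
force: [0.8, 0.4, -1.9]
opening: 0.007
grasp_force: 0.7
```

Call:
play_rows([
  [[0.0014,-0.0074,0,0,0,-3],[0.0024,-0.0148,0,0,0,-6],[0.003,-0.0223,0,0,0,-9],[0.0032,-0.0298,0,0,0,-12],[0.003,-0.0373,0,0,0,-15],[0.0024,-0.0447,0,0,0,-18],[0.0015,-0.0522,0,0,0,-21],[0.0001,-0.0595,0,0,0,-24]],
])

```text
time_s: 5.15
position: [0.4838, 0.219, 0.0372]
tcp_rot: [[-0.997, 0.075, 0.003], [0.075, 0.997, 0.001], [-0.003, 0.001, -1.0]]
force: [0.7, 1.2, -1.0]
opening: 0.007
grasp_force: 0.8
```

Run:
```python
from h import *
st=bot.read_state();print(st['time_s'],st['position'],st['force'])
R=np.array(st['tcp_rot']);print(np.degrees(np.arctan2(R[1,0],R[0,0]))%360)
rows([lk(175.6+2*i,.14,-.03,.034) for i in range(0,8)])
T=cap('top','a3');S=cap('side','a4')
a=cv2.imread('pics/a3.png')[130:230,220:330];b=cv2.imread('pics/a4.png')[150:240,250:350]
cv2.imwrite('pics/v2.png',np.hstack([cv2.resize(a,(395,360)),cv2.resize(b,(400,360))]))
```

```text
5.15 [0.48375966 0.21900488 0.0372358 ] [ 0.72718255  1.23874796 -0.99679684]
175.69160156338765
[0.0016, -0.0005, 0.0032, 0.1, 0.2, 0.1]
[0.0026, -0.0054, 0.0032, 0.1, 0.2, -1.9]
[0.0034, -0.0103, 0.0032, 0.1, 0.2, -3.9]
[0.004, -0.0153, 0.0032, 0.1, 0.2, -5.9]
[0.0045, -0.0203, 0.0032, 0.1, 0.2, -7.9]
[0.0047, -0.0252, 0.0032, 0.1, 0.2, -9.9]
[0.0048, -0.0302, 0.0032, 0.1, 0.2, -11.9]
[0.0048, -0.0352, 0.0032, 0.1, 0.2, -13.9]
```

View pics/v2.png

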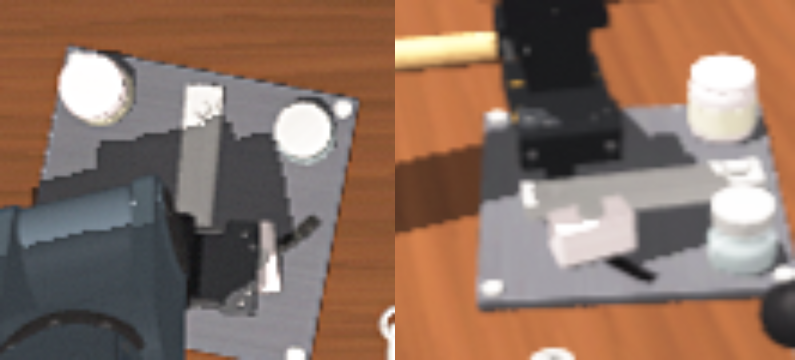

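The picture shows the link following the fingers and now about 10° from the block, with the tin and jar undisturbed.

Call:
play_rows([
  [[0.001,-0.005,0.001,0,0,-2],[0.0018,-0.01,0.002,0,0,-4],[0.0024,-0.015,0.002,0,0,-6],[0.0028,-0.02,0.002,0,0,-8],[0.003,-0.0225,0.002,0,0,-9],[0.003,-0.025,0.002,0,0,-10],[0.003,-0.0275,0.002,0,0,-11],[0.003,-0.0275,0.002,0,0,-11]],
])

```text
time_s: 5.92
position: [0.4781, 0.1917, 0.0348]
tcp_rot: [[-0.993, -0.115, 0.001], [-0.115, 0.993, 0.0], [-0.001, -0.0, -1.0]]
force: [1.0, 0.8, -0.3]
opening: 0.002
grasp_force: 0.5
```

Call:
play_rows([
  [[0,-0.001,0,0,0,-0.4],[0,-0.002,0,0,0,-0.8],[0,-0.003,0,0,0,-1],[0,-0.003,0,0,0,-1]],
])

```text
time_s: 6.25
position: [0.4779, 0.1888, 0.0345]
tcp_rot: [[-0.991, -0.132, -0.0], [-0.132, 0.991, -0.0], [0.0, 0.0, -1.0]]
force: [0.2, 2.2, 1.5]
opening: 0.003
grasp_force: 1.1
```

Call:
play_rows([
  [[0,-0.001,0,0,0,0],[0,-0.002,0,0,0,0],[0,-0.002,0,0,0,0]],
])

```text
time_s: 6.5
position: [0.4781, 0.1867, 0.0345]
tcp_rot: [[-0.991, -0.132, -0.001], [-0.132, 0.991, -0.0], [0.001, -0.0, -1.0]]
force: [-1.4, 2.5, 1.1]
opening: 0.004
grasp_force: 1.2
```

Call:
play_rows([
  [[0,-0.001,0,0,0,-0.4],[0,-0.002,0,0,0,-0.8],[0,-0.002,0,0,0,-0.8]],
])

```text
time_s: 6.75
position: [0.478, 0.1861, 0.0345]
tcp_rot: [[-0.99, -0.144, -0.001], [-0.144, 0.99, 0.002], [0.001, 0.002, -1.0]]
force: [-2.2, 9.4, 1.3]
opening: 0.002
grasp_force: 4.8
```

Call:
play_rows([
  [[0,-0.001,0,0,0,0],[0,-0.002,0,0,0,0],[0,-0.002,0,0,0,0]],
])

```text
time_s: 7.0
position: [0.4781, 0.1859, 0.0345]
tcp_rot: [[-0.99, -0.142, -0.001], [-0.142, 0.99, 0.005], [0.0, 0.005, -1.0]]
force: [-2.9, 17.9, 1.3]
opening: 0.005
grasp_force: 9.1
```

Run:
```python
from h import *
T=cap('top','a5');S=cap('side','a6')
a=cv2.imread('pics/a5.png')[140:220,240:330];b=cv2.imread('pics/a6.png')[165:235,265:345]
cv2.imwrite('pics/v3.png',np.hstack([cv2.resize(a,(394,350)),cv2.resize(b,(400,350))]))
```

```text
(no output)
```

View pics/v3.png

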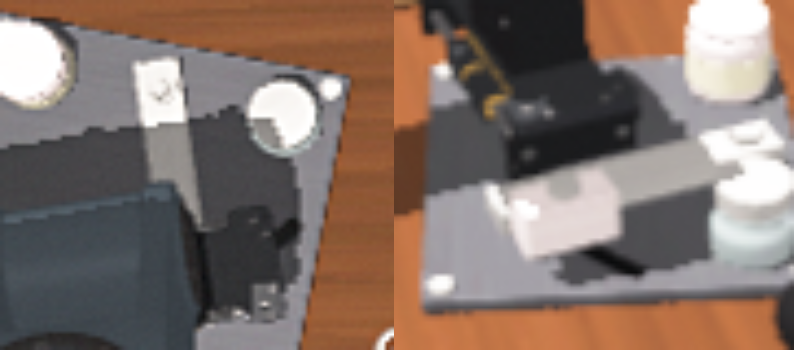

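The force rose to 18 N with no further motion, and the picture shows the link flush against the block. I'll back off, raise and go to the lever.

Call:
play_rows([
  [[0,0.004,0,0,0,0],[0,0.012,0,0,0,0],[0,0.025,0,0,0,0],[0,0.025,-0.03,0,0,0],[0,0.025,-0.065,0,0,0],[0,0.025,-0.1,0,0,0],[0,0.025,-0.135,0,0,0],[0,0.025,-0.17,0,0,0]],
])

```text
time_s: 7.77
position: [0.4748, 0.207, 0.2059]
tcp_rot: [[-0.989, -0.146, -0.001], [-0.146, 0.989, -0.001], [0.001, -0.001, -1.0]]
force: [-0.0, 0.6, -0.8]
opening: 0.003
grasp_force: 0.0
```

Run:
```python
from h import *
st=bot.read_state();print(st['time_s'],st['position'],st['force'])
V=(.5546,-.2188);a=183.6
rows([(.45,.05,.29,a),(.455,-.225,.29,a)])
rows([(.455,-.225,.213,a)],pose(.455,-.225,.29,a))
```

```text
7.7667 [0.47476369 0.20703645 0.20586844] [-0.00694109  0.60436596 -0.79842464]
[0.0475, -0.1518, -0.0839, -0.1, -0.1, 4.8]
[0.0826, -0.4246, -0.0835, -0.1, -0.1, 4.8]
[0.0, 0.0, 0.077, 0.0, 0.0, 0.0]
```

Call:
play_rows([
  [[0,0,-0.035,0,0,0],[0.01,-0.02,-0.07,0,0,1],[0.02,-0.055,-0.084,0,0,2],[0.03,-0.09,-0.084,0,0,3],[0.04,-0.125,-0.084,0,0,4],[0.05,-0.16,-0.084,0,0,4.8],[0.06,-0.195,-0.084,0,0,4.8],[0.06,-0.21,-0.084,0,0,4.8]],
])

```text
time_s: 8.43
position: [0.4449, -0.0125, 0.2884]
tcp_rot: [[-0.998, -0.06, -0.002], [-0.06, 0.998, -0.003], [0.002, -0.002, -1.0]]
force: [1.0, -0.7, -0.2]
opening: 0.007
grasp_force: 0.0
```

Run:
```python
from h import *
st=bot.read_state();print(st['time_s'],st['position'])
rows([(.455,-.225,.285,183.6)])
```

```text
8.4333 [ 0.44488528 -0.01252902  0.28843284]
[0.0026, -0.2127, 0.004, -0.1, -0.1, -0.2]
```

Call:
play_rows([
  [[0,-0.035,0,0,0,0],[0,-0.07,0,0,0,0],[0,-0.105,0,0,0,0],[0,-0.14,0,0,0,0],[0.001,-0.175,0,0,0,0],[0.0025,-0.205,0,0,0,0],[0.0025,-0.212,0,0,0,0],[0.0025,-0.212,0,0,0,0]],
])

```text
time_s: 9.1
position: [0.4569, -0.2231, 0.2881]
tcp_rot: [[-0.998, -0.059, -0.001], [-0.059, 0.998, -0.001], [0.001, -0.001, -1.0]]
force: [-0.1, -0.2, -0.0]
opening: 0.005
grasp_force: 0.0
```

Run:
```python
from h import *
st=bot.read_state();print(st['time_s'],st['position'])
T=cap('top','b1');S=cap('side','b2')
for n in('top','side'):
    print([(np.round(r['at'],3).tolist(),round(r['confidence'],2)) for r in finder.recognise(n,'lever_knob')[:2]])
a=cv2.imread('pics/b1.png')[140:220,240:330];b=cv2.imread('pics/b2.png')[200:320,300:440]
cv2.imwrite('pics/v4.png',np.hstack([cv2.resize(a,(382,340),interpolation=2),cv2.resize(b,(397,340),interpolation=2)]))
```

```text
9.1 [ 0.45691519 -0.22308508  0.28812581]
[([0.529, -0.216, 0.227], 0.65)]
[([0.526, -0.225, 0.208], 0.93)]
```

View pics/v4.png

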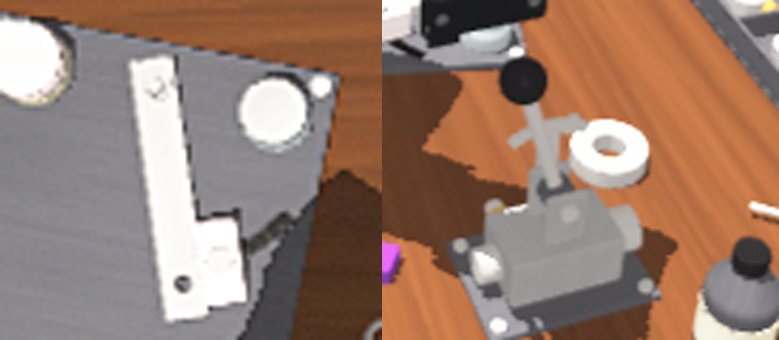

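The picture shows the link flush on the block after release, and the fingers above and behind the knob, which is at (522,80) in the crop. I'll descend behind it.

Call:
play_rows([
  [[0,0,0.025,0,0,0],[0,0,0.05,0,0,0],[0,0,0.075,0,0,0],[0,0,0.075,0,0,0]],
])

```text
time_s: 9.63
position: [0.4546, -0.217, 0.2099]
tcp_rot: [[-0.998, -0.064, -0.008], [-0.064, 0.998, 0.006], [0.007, 0.007, -1.0]]
force: [-0.3, 0.5, -0.6]
opening: 0.007
grasp_force: 0.0
```

Call:
play_rows([
  [[-0.01,0,0,0,0,0],[-0.02,0,0,0,0,0],[-0.03,0,0,0,0,0],[-0.04,0,0,0,0,0],[-0.05,0,0,0,0,0],[-0.06,0,0,0,0,0],[-0.065,0,0,0,0,0],[-0.07,0,0,0,0,0]],
])

```text
time_s: 10.3
position: [0.528, -0.2163, 0.2137]
tcp_rot: [[-0.998, -0.063, 0.0], [-0.063, 0.998, -0.0], [-0.0, -0.0, -1.0]]
force: [-2.5, -0.6, 1.2]
opening: 0.004
grasp_force: 1.0
```

Call:
play_rows([
  [[-0.005,0,0,0,0,0],[-0.01,0,0,0,0,0],[-0.015,0,0,0,0,0],[-0.02,0,0,0,0,0],[-0.025,0,0,0,0,0],[-0.03,0,0,0,0,0],[-0.035,0,0,0,0,0],[-0.035,0,0,0,0,0]],
])

```text
time_s: 10.97
position: [0.5574, -0.2146, 0.2131]
tcp_rot: [[-0.998, -0.063, -0.012], [-0.063, 0.998, 0.0], [0.012, 0.001, -1.0]]
force: [-10.2, -3.3, 4.4]
opening: 0.004
grasp_force: 5.1
```

Call:
play_rows([
  [[-0.005,0,0,0,0,0],[-0.01,0,0,0,0,0],[-0.015,0,0,0,0,0],[-0.02,0,0,0,0,0],[-0.023,0,0,0,0,0],[-0.023,0,0,0,0,0]],
])

```text
time_s: 11.47
position: [0.5821, -0.2129, 0.2134]
tcp_rot: [[-0.998, -0.064, -0.009], [-0.064, 0.998, -0.0], [0.009, 0.0, -1.0]]
force: [-9.9, -2.3, 4.8]
opening: 0.006
grasp_force: 4.9
```

Run:
```python
from h import *
st=bot.read_state();print(st['time_s'],st['position'],st['force'])
S=cap('side','d2')
print([(np.round(r['at'],3).tolist(),round(r['confidence'],2)) for r in finder.recognise('side','lever_knob')[:2]])
b=cv2.imread('pics/d2.png')[190:330,300:460]
cv2.imwrite('pics/v5.png',cv2.resize(b,(640,560),interpolation=2))
```

```text
11.4667 [ 0.58210381 -0.21291936  0.21344376] [-9.9191491  -2.28825384  4.82545438]
[([0.567, -0.221, 0.137], 0.72), ([0.588, 0.078, 0.049], 0.72)]
```

View pics/v5.png

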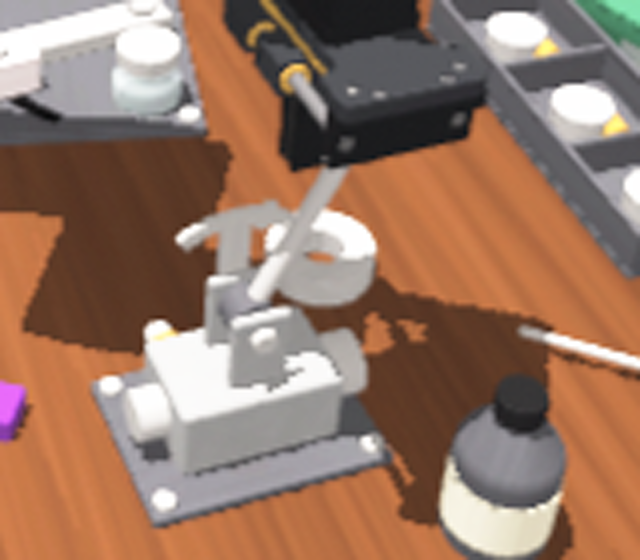

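The picture shows the lever leaning well forward, with its knob hidden behind the gripper. The bottle and ring are untouched. One more small push will show whether the lever is on its end stop.

Call:
play_rows([
  [[-0.002,0,0,0,0,0],[-0.004,0,0,0,0,0],[-0.004,0,0,0,0,0]],
])

```text
time_s: 11.82
position: [0.5824, -0.2129, 0.2134]
tcp_rot: [[-0.998, -0.064, -0.017], [-0.064, 0.998, -0.0], [0.017, 0.001, -1.0]]
force: [-17.1, -4.2, 9.6]
opening: 0.006
grasp_force: 9.0
```

On the end stop: the force rises with no motion. I'll retreat backwards and then up.

Call:
play_rows([
  [[0.01,0,0,0,0,0],[0.03,0,0,0,0,0],[0.055,0,0,0,0,0],[0.08,0,0,0,0,0],[0.11,0,0,0,0,0],[0.12,0,-0.03,0,0,0],[0.12,0,-0.06,0,0,0],[0.12,0,-0.09,0,0,0]],
])

```text
time_s: 12.48
position: [0.469, -0.2196, 0.3044]
tcp_rot: [[-0.998, -0.061, 0.0], [-0.061, 0.998, 0.001], [-0.0, 0.001, -1.0]]
force: [0.0, -0.3, -0.5]
opening: 0.001
grasp_force: 0.0
```

Run:
```python
from h import *
st=bot.read_state();print(st['time_s'],st['position'],st['force'])
cap('top','e1');cap('side','e2')
for n in('top','side'):
    print([(np.round(r['at'],3).tolist(),round(r['confidence'],2)) for r in finder.recognise(n,'lever_knob')[:2]])
a=cv2.imread('pics/e1.png')[120:220,220:330];b=cv2.imread('pics/e2.png')[170:330,280:460]
cv2.imwrite('pics/v6.png',np.hstack([cv2.resize(a,(385,350),interpolation=2),cv2.resize(b,(394,350),interpolation=2)]))
```

```text
12.4833 [ 0.46898147 -0.21961101  0.3043884 ] [ 0.01013909 -0.31129299 -0.54035483]
[([0.599, -0.215, 0.214], 0.63)]
[([0.59, -0.224, 0.185], 0.66)]
```

View pics/v6.png

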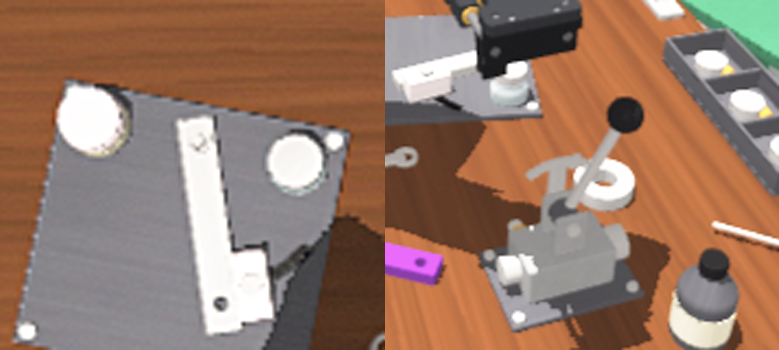

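The picture shows the link flush at the block and the lever held forward with its knob at (625,115). The bystanders are untouched and the arm is clear.

```bash
python3 -c "
from rig import bot
print(bot.hand_in())"
```

```text
the job is handed in; nothing more can be done
None
```

The job is handed in: the link rests flush against the stop, the lever is fully forward in its float notch, and the tin, jar, bottle and bearing ring look undisturbed, with about 12.5 s of the 51 s used.

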